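Clamp a jar in the worktop jar vise

ROBOT

A 7-joint arm with a two-finger parallel gripper is mounted at the origin on the work surface. World frame = base frame: x ahead of the robot, y to its left, z up, the work surface at z = 0. Lengths are in m, angles in rad, forces in N, time in s.
With the tool pointing down it reaches from about 0.425 to 0.875 m from the base axis. Payload 9.9 kg.
Tool frame: the origin (TCP) lies at the very end of the fingers, on their centre line; the grasp point (between the pads) lies arm.tcp_to_grasp behind it (arm.tcp_to_grasp is the distance from the TCP to the grasp point, in m); z points along the fingers, y is the line along which they close (so a half turn about z gives the same grasp; the last joint's range is limited). The gripper opens to 85 mm and grips with 20 to 120 N. Pads are 22 mm wide; open, the fingers measure 114 mm over their backs; the gripper's body (76 mm by 85 mm) begins 54 mm behind the grasp point. The pads swing forward as they close: fully open they stand 13 mm farther back than shut.
Start: joints at [-1.393, 0.576, 0.025, 1.437, -0.015, 1.129, -0.057], TCP at [0.175, 0.652, 0.231] pointing down, gripper open.
Joint ranges: [-2.76, 2.76], [-0.34, 2.15], [-1.52, 1.57], [0.19, 2.46], [-1.09, 4.23], [0.17, 1.99], [-2.82, 2.82]. Speed limits (rad/s): [2.22, 2.22, 3.01, 3.01, 3.14, 3.14, 3.14].

INTERFACE

Orientations are given as a unit quaternion [x, y, z, w].
In Python, from rig import arm gives the robot as it stands.
- The arm moves only by the tool jog_arm, never from a script. Its argument "motion" is a list of rows, each a list of 2 entries, a list of its own where there are three numbers: the shift along the tool's x, y, z in units of 800 mm (1.0 is 800 mm), then the turn, a rotation vector about the tool's x, y, z in units of 90 degrees (1.0 is 90 degrees). In form: [[[tx, ty, tz], [ax, ay, az]], ...]. A call has 1 to 20 rows; each row is the pose to reach, as a shift and turn from the pose commanded when the call began, along the tool's axes at that moment; what a row does not reach only later rows make up. A row lasts 1/12 s, in which the tool goes at most 41.7 mm and 7.16 degrees, less where a joint would pass 70% of its speed; a pose out of reach is approached as far as the arm can. A call with a number of a shift or a turn outside -1 to 1 is refused whole. A call with a gripper value outside its range is refused whole. "claw" is the opening, from 0 (shut) to 1 (fully open), set as the call begins (left out, the last holds). The fingers move at their own pace and stop on an object; the grip force is fixed at half the most. Time passes only in rows, so rows that repeat a pose let the fingers close. It gives the time, the measured TCP pose, the force, the opening and the grip force at its end, in the units of the state.
- arm.get_obs(): the state, without advancing time (a new reading comes with each control period).
- arm.capture(name): name is "scene" or "side" or "wrist"; returns a dict with "frame" (420x560x3 uint8, blue, green, red), "range_z" (420x560 float32, m along the optical axis (not along the pixel's ray), 0 where there is no reading), "vfov" (degrees; the focal length in pixels is half the picture's height over the tangent of half this angle, whatever the lens; pixels are square), "cx", "cy" (the principal point, pixels), "rvec" (rotation vector, rad) and "tvec" (3), from world to camera coordinates, as OpenCV has them; the wrist camera has in their place "hand_eye" (4x4, takes a point from camera to tool coordinates, whose origin is the TCP and whose axes are the flange's). Camera axes: x right, y down, z forward; pixel columns grow to the right and rows downward; lengths in m; the calibration is good to about 2 mm. A picture is of the moment at which its call begins: read the wrist's pose just before it.
- arm.close_job(): hands the job in; it is judged then, once.
The state is a dict: "time": time; "qpos": joint angles; "qd": joint speeds; "joint_torque": joint torques, N m; "tool_pos": TCP position; "eef_rot": TCP orientation; "contact_force": force on the tool from outside, world axes, zero at the start; "torque": the same for the moment, N m; "width": finger opening in m; "gripper_force": force on a finger pad.
Only numpy, scipy, OpenCV 4.12 (cv2) and the standard library are available. Lean on these libraries where they do the work, as an engineer would, in place of code of your own. Each camera call takes 0.05 s, during which the arm holds its last target. There are 200 camera calls.

TASK

Slide the wide, squat jar across the worktop, upright, into the open side of the jar vise until it stands between the two jaws, about midway along their length, then turn the crank clockwise until the moving jaw has pushed the jar against the fixed jaw and grips it snugly, ready for its tight lid to be twisted off one-handed. Leave the other things on the worktop where they stand, and let go of everything at the end.

Things in the scene. Friction and masses are not known exactly. Their poses are not given: they have to be found in the camera images.
- jar: the wide squat jar: glass with cork-coloured contents and a steel lid, a plain cylinder 88 mm in diameter and 80 mm tall (too wide to grip), about 0.3 to 0.6 kg, standing on the worktop; origin at the centre of its underside, z up
- vise: jar vise, bolted down: a C-shaped frame seen from above. Origin on the worktop in the clamping space; the jar slides in at worktop level through the open mouth on its -x side. An aluminium back rail, 45 mm high, has its inner face at x = 50 mm, so a jar fully home has its axis at x = 6 mm. The jaws close along y and span x = -35 to 50 mm, 66 mm high; the fixed jaw is at -y
- crank_axis (a point): where the crank's upright axis leaves the top of the vise's white gear housing (100 mm along x, 95 mm along y, 88 mm high); at x = 0, y = 167 mm in the vise's frame, 97 mm above the worktop
- fixed_jaw: the fixed jaw, part of the vise with the same origin and axes; its rubber face, square to y, is at y = -65 mm, 70 mm long (x -35 to 35 mm), 7 to 63 mm high
- jaw_pad: black rubber pad, 70 mm long (x -35 to 35 mm), 56 mm high, on the face of the moving jaw, sprung 3 N/mm with 10 mm of give. Its axes are those of the vise; with the jaw fully open and the pad unpressed its origin coincides with the vise's, and its gripping face is at y = +85 mm in its own frame, 8 to 64 mm high
- pad_face (a point): centre of the gripping face of the moving jaw's pad, 36 mm above the worktop
- jaw (a joint): travel of the moving jaw in m: 0 = fully open (150 mm between the faces), 0.07 = fully closed (80 mm). It meets a jar that rests on the fixed jaw at 0.062; beyond that the pad is squeezed
- crank (a joint): crank angle in rad, 0 = jaw fully open, grows clockwise seen from above and closes the jaw by 40 mm a turn; stops at 0 and 11.0. It stays where it is left; turning takes about 4 N at the knob. At angle 0 the arm points along the vise's -x
- knob_top (a point): top centre of the crank's upright black knob: 24 mm in diameter, 48 mm tall, from 113 to 161 mm above the worktop, spinning freely on its pin, 60 mm from the crank's axis. The flat steel crank arm below it spans 101 to 111 mm above the worktop
- slim_jar: bystander: slimmer, taller jar of the same glass and steel, 60 mm in diameter, 120 mm tall; origin at the centre of its underside
- cup: bystander: white straight cup without a handle, 72 mm in diameter, 85 mm tall; origin at the centre of its underside
- mill: bystander: dark wooden pepper mill, 52 mm in diameter, 125 mm tall; origin at the centre of its underside
- oil: bystander: green oil bottle, 62 mm in diameter, 200 mm tall; origin at the centre of its underside
- spatula: bystander: wooden spatula 260 mm long lying flat on the worktop along its x; origin under its middle
Not all that is in view belongs to the job. Leave any blue or purple look-alike of the jar alone.

How it is judged:
On the way, in this order (a step that is already met when the one before it is completed fails the run):
1. the squat jar stands upright between the open jaws (x of jar in the frame of vise between -0.022 and 0.022 m and y of jar in the frame of vise between -0.07 and 0.07 m and height (world z) of jar below 0.008 m and angle between jar's own z axis and vertical below 0.08 rad), for 0.2 s.
2. the crank has driven the moving jaw onto the jar, which is pressed between both jaws (all of step 1 and contact force between jar and jaw_pad above 3 N and contact force between jar and fixed_jaw above 3 N), for 0.2 s.
At the end, for the whole second after the job is handed in: The squat jar stands upright (within 0.08 rad) on the worktop between the jaws, its axis within 22 mm of the middle of the jaws' length, at rest, and is pressed by both the fixed jaw and the moving jaw's pad with more than 3 N each (all of step 2 and linear speed of jar below 0.01 m/s); the robot touches nothing.
It fails at once if the squat jar is tipped (angle between jar's own z axis and vertical above 0.4 rad).
It fails at once if the squat jar is lifted off the worktop (height (world z) of jar above 0.03 m).
It fails at once if the slim jar, cup, mill, oil bottle or spatula is shifted more than 30 mm (distance of any of slim_jar, cup, mill, oil, spatula from where it was at the start of the episode above 0.03 m).
It also fails if it takes over 72 s, if anything falls off the work surface, if the arm or the gripper's body presses on something with over 40 N, if the wrist force passes 120 N, or if a joint passes its speed limit or range.

## Working session

There is one attempt and no reset: what is moved stays moved. The work goes in short steps, Python scripts to look and compute and a tool call to move; the robot and the scene stay as the last step left them, time stands still between calls to the robot, and variables do not carry over. Pictures are saved under pics/ and viewed, at most 10 in all, crops included, and the job is handed in when it is done.

Besides the shell and the picture viewer there is one more tool, called after "Call:" as name(argument=value, ...), one argument or row to a line, values as JSON. jog_arm: Moves the arm, as the interface text tells. Its arguments: {"type":"object","properties":{"motion":{"type":"array"},"claw":{"type":"number"}},"required":["motion"]}

```bash
ls; mkdir -p pics; cat > h.py <<'E'
import numpy as np,cv2
from rig import arm
from scipy.spatial.transform import Rotation as R
def cap(n):
    o=arm.get_obs();c=arm.capture(n);f=210/np.tan(np.radians(c['vfov'])/2)
    c['K']=np.array([[f,0,c['cx']],[0,f,c['cy']],[0,0,1]])
    if 'hand_eye' in c:
        T=np.eye(4);T[:3,:3]=R.from_quat(o['eef_rot']).as_matrix();T[:3,3]=o['tool_pos'];M=T@np.array(c['hand_eye'])
    else:
        M=np.eye(4);r=cv2.Rodrigues(np.array(c['rvec'],float))[0];M[:3,:3]=r.T;M[:3,3]=-r.T@np.array(c['tvec']).ravel()
    c['M']=M;return c
def plane(c,u,v,z):
    d=c['M'][:3,:3]@np.linalg.inv(c['K'])@[u,v,1.];o=c['M'][:3,3];return o+d*(z-o[2])/d[2]
def cloud(c):
    v,u=np.mgrid[:420,:560];z=c['range_z'];K=c['K']
    p=np.stack([(u-K[0,2])/K[0,0]*z,(v-K[1,2])/K[1,1]*z,z],-1)
    return p@c['M'][:3,:3].T+c['M'][:3,3]
E
python3 - <<'E'
from h import *
o=arm.get_obs();print(o,arm.tcp_to_grasp)
ims=[]
for n in('scene','side'):
    c=cap(n);cv2.imwrite(f'pics/{n}.png',c['frame']);print(n,c['vfov'],c['M'].round(3).tolist());np.savez(n+'.npz',f=c['frame'],P=cloud(c))
E
```

```text
pics
{'time': 0.0, 'qpos': array([-1.39278576,  0.57654184,  0.02484622,  1.43794861, -0.01503   ,
        1.12900131, -0.0564852 ]), 'qd': array([ 0.00116932, -0.00018579, -0.00071177,  0.00051865,  0.00132111,
       -0.00163432, -0.001341  ]), 'joint_torque': array([ 8.38564501e-04, -7.65766597e+01,  2.25025356e+00, -2.85966271e+01,
        1.52260083e-02,  1.29704617e-02, -7.29312205e-06]), 'tool_pos': array([0.17457469, 0.65154099, 0.23042184]), 'eef_rot': array([ 1.30514978e-01,  9.91445967e-01, -8.53654787e-04, -7.98678020e-05]), 'contact_force': array([-0.87174647, -0.22360475,  0.24474589]), 'torque': array([0.06147123, 0.0228751 , 0.02893092]), 'gripper_force': 0.0, 'width': 0.08537652031136962} 0.0187
scene 52.43973086747968 [[0.595, 0.576, -0.56, 1.159], [0.803, -0.419, 0.423, -0.472], [0.009, -0.702, -0.712, 0.9], [0.0, 0.0, 0.0, 1.0]]
side 44.78241936823003 [[0.997, -0.037, 0.067, 0.47], [-0.076, -0.597, 0.799, -1.071], [0.011, -0.801, -0.598, 0.908], [0.0, 0.0, 0.0, 1.0]]
```

View pics/scene.png

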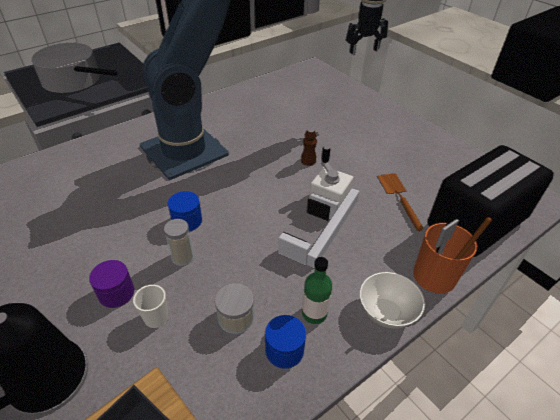

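View pics/side.png

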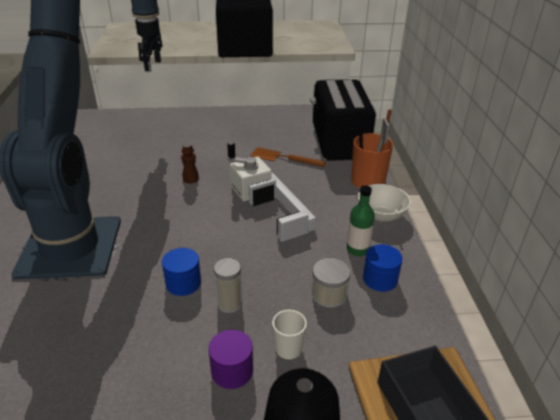

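The squat jar is at scene (234,308) and side (331,283). Things that could be mistaken for it in the scene view are blue (185,212), blue (285,342), purple (112,284) and the slim jar (178,242). The vise is at scene (320,215), with its pad at (318,207), fixed jaw at (295,247) and knob at (326,155). Next I'll make a top-view crop and take measurements.

```bash
python3 - <<'E'
from h import *
# top-down map, 2 mm/px, x up, y left; region x .3..1.0, y -.45...45
H=np.zeros((400,500));C=np.zeros((400,500,3),np.uint8)
for n in('scene','side'):
    d=np.load(n+'.npz');P=d['P'].reshape(-1,3);f=d['f'].reshape(-1,3)
    u=((.5-P[:,1])/.002).astype(int);v=((1.0-P[:,0])/.002).astype(int)
    k=(u>=0)&(u<500)&(v>=0)&(v<400)&(P[:,2]<.3)&(P[:,2]>-.02)
    for i in np.where(k)[0]:
        if P[i,2]>H[v[i],u[i]] or not C[v[i],u[i]].any(): H[v[i],u[i]]=max(P[i,2],0);C[v[i],u[i]]=f[i]
big=cv2.resize(C,(800,640),interpolation=cv2.INTER_NEAREST)
cv2.imwrite('pics/top.png',big[:600] if 0 else cv2.resize(C,(750,600)))
# jar lid in both views: depth points near 0.08 around pixel
for n,(a,b) in {'scene':(234,300),'side':(331,272)}.items():
    d=np.load(n+'.npz');P=d['P'];w=P[b-30:b+40,a-35:a+35].reshape(-1,3)
    print(n,P[b,a].round(4)); l=w[(abs(w[:,2]-.08)<.006)&(np.linalg.norm(w[:,:2]-P[b,a,:2],axis=1)<.06)]
    (c,r)=cv2.minEnclosingCircle(l[:,:2].astype(np.float32));print('lid',np.array(c).round(4),r,np.median(l[:,2]),len(l))
E
```

```text
scene [ 0.6731 -0.2173  0.0809]
lid [ 0.6677 -0.2171] 0.045522406697273254 0.07959058219874704 1027
side [ 0.6661 -0.2242  0.0812]
lid [ 0.6653 -0.2152] 0.04612854868173599 0.07978161188064226 820
```

View pics/top.png

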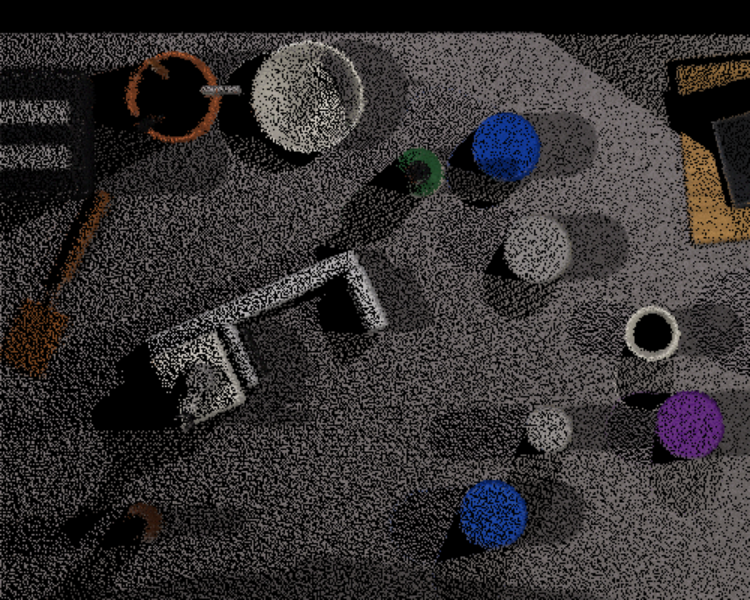

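```bash
python3 - <<'E'
from h import *
Q=np.concatenate([np.load(n+'.npz')['P'].reshape(-1,3) for n in('scene','side')])
F=np.concatenate([np.load(n+'.npz')['f'].reshape(-1,3) for n in('scene','side')]).astype(float)
k=(Q[:,0]>.4)&(Q[:,0]<.72)&(Q[:,1]<.36)&(Q[:,1]>-.05);Q=Q[k];F=F[k]
rail=Q[(abs(Q[:,2]-.045)<.003)&(Q[:,0]>.52)]
# keep rail: iterative line fit
p=rail
for t in(.03,.02,.012,.012):
    vx,vy,x0,y0=cv2.fitLine(p[:,:2].astype(np.float32),cv2.DIST_HUBER,0,.01,.01).ravel()
    dist=abs((rail[:,0]-x0)*vy-(rail[:,1]-y0)*vx);p=rail[dist<t]
if vy<0:vx,vy=-vx,-vy
yaw=np.arctan2(-vx,vy);X=np.array([np.cos(yaw),np.sin(yaw)]);Y=np.array([-X[1],X[0]])
print('yaw',yaw,len(p))
def pc(a):return np.percentile(a,[1,5,50,95,99]).round(4)
for nm,z,t in(('rail',.045,.003),('jaws',.066,.003),('hous',.088,.004),('arm',.111,.003),('knob',.161,.004)):
    s=Q[abs(Q[:,2]-z)<t];
    print(nm,len(s),'x',pc(s[:,:2]@X),'y',pc(s[:,:2]@Y))
s=Q[abs(Q[:,2]-.066)<.003]; y=s[:,:2]@Y
for m in(y<np.mean([y.min(),y.max()]),y>=np.mean([y.min(),y.max()])): print('jaw',m.sum(),pc(s[m][:,:2]@X),pc(y[m]),s[m].mean(0))
s=Q[abs(Q[:,2]-.088)<.004];(c,wh,a)=cv2.minAreaRect(s[:,:2].astype(np.float32));print(c,wh,a)
# knob top
s=Q[(Q[:,2]>.125)&(Q[:,2]<.17)&(Q[:,1]>.1)];print('knobpts',len(s),s.mean(0) if len(s) else 0,pc(s[:,:2]@X),pc(s[:,:2]@Y),s[:,2].max())
for n in('scene','side'):
    c=cap(n)
    if n=='scene': m=(c['frame'].max(2)<40);roi=(318,140,335,168)
    else: m=(c['frame'].max(2)<40);roi=(222,138,242,162)
    u0,v0,u1,v1=roi;v,u=np.where(m[v0:v1,u0:u1]);u=u+u0;v=v+v0;print(n,'dark',u.min(),u.max(),v.min(),v.max(),'top',plane(c,(u.min()+u.max())/2,v.min()+3,.161).round(4))
    r=c['M'][:3,3];d=plane(c,(u.min()+u.max())/2,v.min()+3,0)-r; print(r,d)
E
```

```text
yaw 0.41658756 917
rail 1227 x [0.498  0.5196 0.6083 0.6218 0.6235] y [-0.245  -0.2421 -0.1114  0.0284  0.0509]
jaws 774 x [0.4964 0.5124 0.5533 0.5926 0.5973] y [-0.2449 -0.2426 -0.2158 -0.0256  0.0321]
hous 890 x [0.4977 0.5019 0.5494 0.5922 0.5955] y [-0.0305 -0.0276  0.0008  0.0544  0.0605]
arm 207 x [0.4963 0.5012 0.5337 0.5586 0.5617] y [-0.0019  0.0011  0.0256  0.0499  0.056 ]
knob 29 x [0.4915 0.4929 0.5052 0.5131 0.5136] y [0.0416 0.0452 0.0505 0.0604 0.0633]
jaw 389 [0.5127 0.5171 0.5557 0.5916 0.595 ] [-0.2452 -0.2437 -0.2327 -0.2201 -0.2165] [0.60163761 0.0117834  0.06568515]
jaw 385 [0.4955 0.4994 0.5504 0.5948 0.5976] [-0.0733 -0.0705 -0.046  -0.0007  0.0453] [0.51988207 0.18473165 0.06583706]
(0.4932517409324646, 0.2345062643289566) (0.10159830749034882, 0.09982657432556152) 23.43360137939453
knobpts 180 [0.44013438 0.24896189 0.14395491] [0.4909 0.4919 0.5038 0.5139 0.5158] [0.0425 0.0437 0.0488 0.0588 0.0623] 0.1625202703182531
scene dark 322 329 149 162 top [0.4544 0.2392 0.161 ]
[ 1.15854775 -0.47194186  0.89962485] [-0.85759867  0.86611838 -0.89962485]
side dark 228 234 144 157 top [0.439  0.2287 0.161 ]
[ 0.46957366 -1.07148242  0.90772535] [-0.03719793  1.58052674 -0.90772535]
```

```bash
python3 - <<'E'
import cv2
a=cv2.imread('pics/scene.png')[130:330,210:370];b=cv2.imread('pics/side.png')[135:315,215:375]
a=cv2.resize(a,(400,500),interpolation=2);b=cv2.resize(b,(400,450),interpolation=2);b=cv2.copyMakeBorder(b,0,50,0,0,0)
cv2.imwrite('pics/crop.png',cv2.hconcat([a,b]))
E
```

```text
(no output)
```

View pics/crop.png

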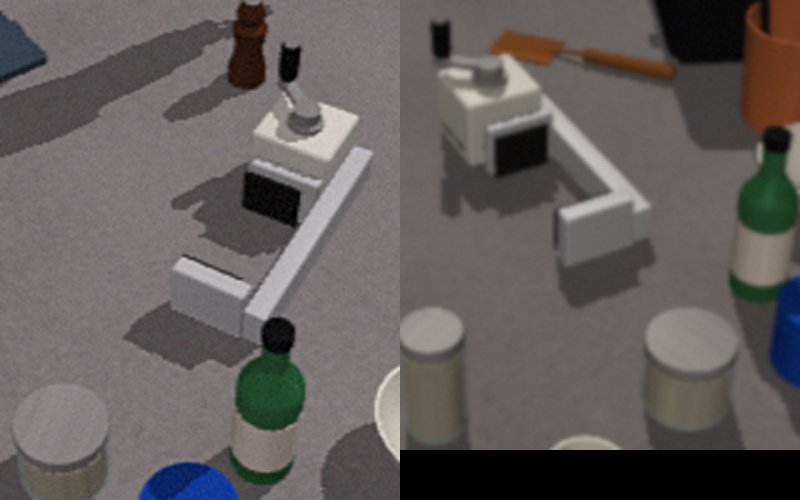

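```bash
cat >> h.py <<'E'
V0=np.array([.5637,.0792]);YAW=.4135
def v2w(x,y):
    c,s=np.cos(YAW),np.sin(YAW);return np.array([V0[0]+c*x-s*y,V0[1]+s*x+c*y])
def w2v(x,y):
    c,s=np.cos(YAW),np.sin(YAW);d=np.array([x,y])-V0;return np.array([c*d[0]+s*d[1],-s*d[0]+c*d[1]])
def go(p,hd,start=None):  # tool-down goal with tool x heading hd (deg) -> shift, turn in tool units
    o=arm.get_obs();p0,r0=(o['tool_pos'],R.from_quat(o['eef_rot'])) if start is None else (start[0],tilt(start[1]))
    r=r0.inv()*tilt(hd)
    sh=r0.inv().apply(np.array(p)-p0)/.8
    print('goal',np.round(p,4),hd,'->',sh.round(4).tolist(),(r.as_rotvec()/(np.pi/2)).round(4).tolist(),'dist',np.linalg.norm(sh)*.8)
def tilt(hd):
    a=np.radians(hd);return R.from_matrix(np.array([[np.cos(a),np.sin(a),0],[np.sin(a),-np.cos(a),0],[0,0,-1]]).T.T)
E
python3 - <<'E'
from h import *
go([.44,.15,.34],130)
E
```

```text
goal [0.44 0.15 0.34] 130 -> [-0.4827, -0.5201, -0.136] [-0.0006, 0.0002, 0.3889] dist 0.57801563423259
```

Call:
jog_arm(
  motion=[
    [[-0.48,-0.52,-0.136],[0,0,0.39]],
    [[-0.48,-0.52,-0.136],[0,0,0.39]],
    [[-0.48,-0.52,-0.136],[0,0,0.39]],
    [[-0.48,-0.52,-0.136],[0,0,0.39]],
    [[-0.48,-0.52,-0.136],[0,0,0.39]],
    [[-0.48,-0.52,-0.136],[0,0,0.39]],
    [[-0.48,-0.52,-0.136],[0,0,0.39]],
    [[-0.48,-0.52,-0.136],[0,0,0.39]],
    [[-0.48,-0.52,-0.136],[0,0,0.39]],
    [[-0.48,-0.52,-0.136],[0,0,0.39]],
    [[-0.48,-0.52,-0.136],[0,0,0.39]],
    [[-0.48,-0.52,-0.136],[0,0,0.39]],
    [[-0.48,-0.52,-0.136],[0,0,0.39]],
    [[-0.48,-0.52,-0.136],[0,0,0.39]],
    [[-0.48,-0.52,-0.136],[0,0,0.39]],
    [[-0.48,-0.52,-0.136],[0,0,0.39]],
    [[-0.48,-0.52,-0.136],[0,0,0.39]],
    [[-0.48,-0.52,-0.136],[0,0,0.39]],
  ],
  claw=0.72,
)

```text
time: 1.7
tool_pos: [0.4373, 0.152, 0.3397]
eef_rot: [0.422, 0.906, -0.0, -0.0]
contact_force: [-0.3, 0.4, 0.4]
width: 0.0617
gripper_force: 0.0
```

```bash
python3 - <<'E'
from h import *
c=cap('wrist');print(c['M'].round(3).tolist());np.savez('w1.npz',f=c['frame'],P=cloud(c),M=c['M'],K=c['K']);cv2.imwrite('pics/w1.png',c['frame'])
o=arm.get_obs();print(o['tool_pos'],o['width'],o['time'])
E
```

```text
[[0.766, 0.621, 0.166, 0.396], [0.643, -0.74, -0.198, 0.202], [-0.0, 0.259, -0.966, 0.483], [0.0, 0.0, 0.0, 1.0]]
[0.43725433 0.15209212 0.33974768] 0.061431836295059945 1.75
```

View pics/w1.png

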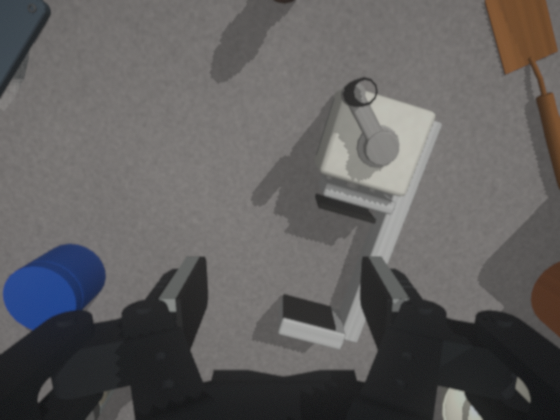

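The wrist view shows the knob at (363,91), the hub at (381,146), the moving pad at (346,207) and the fixed pad at (308,312).

```bash
python3 - <<'E'
from h import *
d=np.load('w1.npz');P=d['P'];f=d['f'].astype(int);c={'M':d['M'],'K':d['K']}
def circ(u0,v0,u1,v1,z,t):
    w=P[v0:v1,u0:u1];m=abs(w[...,2]-z)<t;v,u=np.where(m)
    (cc,r)=cv2.minEnclosingCircle(w[m][:,:2].astype(np.float32));print(z,m.sum(),np.array(cc).round(4),round(r,4),w[m].mean(0).round(4));return np.array(cc)
print('hub',P[146,380],'knob',P[90,363])
k=circ(335,70,385,112,.161,.004)
circ(335,70,385,112,.155,.012)
h=circ(355,120,405,170,P[146,380,2],.003)
print('knob-hub',np.linalg.norm(k-h))
s=P.reshape(-1,3)
s=s[(s[:,0]>.4)&(s[:,0]<.72)&(s[:,1]<.36)&(s[:,1]>-.05)]
hs=s[abs(s[:,2]-.088)<.004];print('hous',cv2.minAreaRect(hs[:,:2].astype(np.float32)))
r=s[(abs(s[:,2]-.045)<.003)];
for i in range(4):
    v=cv2.fitLine(r[:,:2].astype(np.float32),cv2.DIST_HUBER,0,.01,.01).ravel();dd=abs((r[:,0]-v[2])*v[1]-(r[:,1]-v[3])*v[0]);r=r[dd<.012]
print('rail yaw',np.arctan2(-v[0],v[1])%np.pi,len(r))
def pc(a):return np.percentile(a,[1,5,50,95,99]).round(4)
V=np.array([w2v(*q) for q in s[:,:2]])
for lo,hi,y0,y1,n in((.01,.055,-.09,-.04,'fixface'),(.01,.055,.05,.11,'padface'),(.062,.07,-.12,-.04,'fixtop'),(.062,.07,.05,.11,'movtop'),(.041,.048,-.12,.12,'rail')):
    m=(s[:,2]>lo)&(s[:,2]<hi)&(V[:,1]>y0)&(V[:,1]<y1)&((V[:,0]>.03) if n=='rail' else (abs(V[:,0])<.06));print(n,m.sum(),'x',pc(V[m,0]),'y',pc(V[m,1]))
print('hub v',w2v(*h),'knob v',w2v(*k))
E
```

```text
hub [0.49046697 0.23628417 0.11457814] knob [0.44202796 0.26413842 0.11264481]
0.161 241 [0.437  0.2559] 0.0118 [0.436  0.2546 0.1596]
0.155 333 [0.4371 0.2559] 0.012 [0.4349 0.2532 0.1572]
0.11457814480378692 994 [0.4841 0.2372] 0.0263 [0.491  0.2373 0.1134]
knob-hub 0.050614953955463456
hous ((0.49258869886398315, 0.2388029843568802), (0.09949162602424622, 0.09404946863651276), 23.88185691833496)
rail yaw 0.36632037 2403
fixface 1375 x [-0.035  -0.0347  0.0158  0.0571  0.0594] y [-0.0823 -0.0709 -0.0599 -0.0461 -0.0409]
padface 975 x [-0.0355 -0.0351  0.0497  0.0588  0.0598] y [0.0509 0.0539 0.0872 0.1018 0.1086]
fixtop 1295 x [-0.0343 -0.0312  0.0054  0.0438  0.0479] y [-0.0865 -0.0849 -0.0719 -0.0606 -0.0594]
movtop 808 x [-0.0349 -0.032   0.0028  0.0411  0.0471] y [0.0857 0.0864 0.1034 0.1094 0.1099]
rail 1956 x [0.038  0.0499 0.061  0.0733 0.0748] y [-0.0809 -0.0725  0.0559  0.1147  0.1188]
hub v [-0.00944589  0.1766774 ] knob v [-0.04496841  0.21273325]
```

```bash
sed -i 's/^V0=.*/V0=np.array([.5619,.0833]);YAW=.4165/' h.py; python3 - <<'E'
from h import *
J=np.array([.6665,-.2162]);print('jar v',w2v(*J))
T=v2w(-.088,-.10);d=T-J;hd=np.degrees(np.arctan2(d[1],d[0]));L=np.linalg.norm(d);d/=L;print(hd,L,T)
p=J-.085*d;print(p);go([*p,.26],hd)
for x,y in((0,0),(-.088,0),(-.088-.043,0)):print(v2w(x,y))
E
```

```text
jar v [-0.02550857 -0.3162131 ]
129.9844166729118 0.22506284234317722 [ 0.52187929 -0.04375252]
[ 0.72111924 -0.28132864]
goal [ 0.7211 -0.2813  0.26  ] 129.9844166729118 -> [-0.6431, -0.0768, 0.0994] [-0.0004, -0.0003, 0.0006] dist 0.5242065703821458
[0.5619 0.0833]
[0.48142308 0.04769853]
[0.44209912 0.03030236]
```

Call:
jog_arm(
  motion=[
    [[-0.64,-0.077,0.1],[0,0,0]],
    [[-0.64,-0.077,0.1],[0,0,0]],
    [[-0.64,-0.077,0.1],[0,0,0]],
    [[-0.64,-0.077,0.1],[0,0,0]],
    [[-0.64,-0.077,0.1],[0,0,0]],
    [[-0.64,-0.077,0.1],[0,0,0]],
    [[-0.64,-0.077,0.1],[0,0,0]],
    [[-0.64,-0.077,0.1],[0,0,0]],
    [[-0.64,-0.077,0.1],[0,0,0]],
    [[-0.64,-0.077,0.1],[0,0,0]],
    [[-0.64,-0.077,0.1],[0,0,0]],
    [[-0.64,-0.077,0.1],[0,0,0]],
    [[-0.64,-0.077,0.1],[0,0,0]],
    [[-0.64,-0.077,0.1],[0,0,0]],
    [[-0.64,-0.077,0.1],[0,0,0]],
    [[-0.64,-0.077,0.1],[0,0,0]],
  ],
)

```text
time: 3.08
tool_pos: [0.7195, -0.2796, 0.2595]
eef_rot: [0.423, 0.906, 0.0, -0.001]
contact_force: [0.4, 0.6, -0.1]
width: 0.0615
gripper_force: 0.0
```

```bash
python3 - <<'E'
from h import *
c=cap('wrist');P=cloud(c);m=(abs(P[...,2]-.08)<.005)&(np.hypot(P[...,0]-.6665,P[...,1]+.216)<.06);w=P[m];print(len(w),cv2.minEnclosingCircle(w[:,:2].astype(np.float32)),w.mean(0),np.array(np.where(m)).mean(1))
cv2.imwrite('pics/w2.png',c['frame'])
o=arm.get_obs();print(o['tool_pos'],R.from_quat(o['eef_rot']).as_matrix()[:,0])
go([.721,-.2813,.03],130)
E
```

```text
9141 ((0.6676332354545593, -0.21513544023036957), 0.044092386960983276) [ 0.66704514 -0.21454031  0.08047519] [ 85.75779455 285.01290887]
[ 0.71952746 -0.27932581  0.26013432] [-0.64314523  0.76574382  0.000783  ]
goal [ 0.721  -0.2813  0.03  ] 130 -> [-0.0033, -0.0004, 0.2877] [0.0005, -0.0005, 0.0003] dist 0.2301474958043762
```

View pics/w2.png

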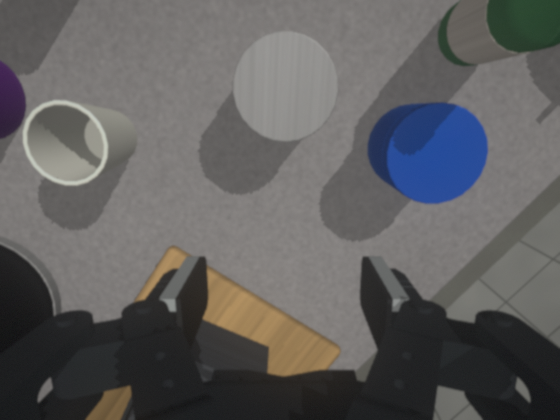

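Call:
jog_arm(
  motion=[
    [[0,0,0.05],[0,0,0]],
    [[0,0,0.1],[0,0,0]],
    [[0,0,0.15],[0,0,0]],
    [[0,0,0.2],[0,0,0]],
    [[0,0,0.25],[0,0,0]],
    [[0,0,0.287],[0,0,0]],
    [[0,0,0.287],[0,0,0]],
    [[0.02,0,0.287],[0,0,0]],
    [[0.035,0,0.287],[0,0,0]],
    [[0.045,0,0.287],[0,0,0]],
    [[0.06,0,0.287],[0,0,0]],
    [[0.075,0,0.287],[0,0,0]],
    [[0.09,0,0.287],[0,0,0]],
    [[0.105,0,0.287],[0,0,0]],
    [[0.12,0,0.287],[0,0,0]],
    [[0.13,0,0.287],[0,0,0]],
    [[0.14,0,0.287],[0,0,0]],
    [[0.14,0,0.287],[0,0,0]],
  ],
)

```text
time: 4.63
tool_pos: [0.6481, -0.1948, 0.0325]
eef_rot: [0.423, 0.906, 0.0, 0.001]
contact_force: [2.1, -1.2, 1.6]
width: 0.0615
gripper_force: 0.9
```

```bash
cat >> h.py <<'E'
def jar(near,views=('scene','side','wrist')):
    for n in views:
        c=cap(n);P=cloud(c);near=np.array(near);m=(abs(P[...,2]-.08)<.005)&(np.hypot(P[...,0]-near[0],P[...,1]-near[1])<.06);w=P[m]
        if len(w)>50:
            cc,r=cv2.minEnclosingCircle(w[:,:2].astype(np.float32));print(n,len(w),'c',np.round(cc,4),'r',round(r,4),'v',w2v(*cc).round(4))
    o=arm.get_obs();x=R.from_quat(o['eef_rot']).as_matrix()[:,0];print('tcp',o['tool_pos'].round(4),'v',w2v(*o['tool_pos'][:2]).round(4),'hd',np.degrees(np.arctan2(x[1],x[0])),'F',o['contact_force'].round(1),o['time'])
E
python3 - <<'E'
from h import *
jar([.62,-.16])
E
```

```text
scene 139 c [ 0.6239 -0.1684] r 0.0503 v [-0.0451 -0.2553]
side 293 c [ 0.626  -0.1674] r 0.0518 v [-0.0428 -0.2552]
wrist 86831 c [ 0.6275 -0.1688] r 0.0535 v [-0.042  -0.2571]
tcp [ 0.6479 -0.1952  0.031 ] v [-0.034  -0.2895] hd 129.9198417452463 F [2.  0.1 1.3] 4.7833
```

Call:
jog_arm(
  motion=[
    [[0.01,0,0],[0,0,0]],
    [[0.025,0,0],[0,0,0]],
    [[0.04,0,0],[0,0,0]],
    [[0.055,0,0],[0,0,0]],
    [[0.07,0,0],[0,0,0]],
    [[0.085,0,0],[0,0,0]],
    [[0.1,0,0],[0,0,0]],
    [[0.115,0,0],[0,0,0]],
    [[0.13,0,0],[0,0,0]],
    [[0.145,0,0],[0,0,0]],
    [[0.16,0,0],[0,0,0]],
    [[0.175,0,0],[0,0,0]],
    [[0.185,0,0],[0,0,0]],
    [[0.193,0,0],[0,0,0]],
    [[0.193,0,0],[0,0,0]],
  ],
)

```text
time: 6.03
tool_pos: [0.5475, -0.0761, 0.0305]
eef_rot: [0.423, 0.906, 0.0, -0.0]
contact_force: [0.9, -0.6, 0.5]
width: 0.0613
gripper_force: 0.7
```

```bash
python3 - <<'E'
from h import *
jar([.52,-.044],('side','scene'))
c=cap('side');cv2.imwrite('pics/s2.png',c['frame'])
# next: jar stays ~ (-.088,-.08)v; rotate about jar centre
E
```

```text
side 184 c [ 0.5274 -0.0464] r 0.0516 v [-0.084  -0.1047]
scene 98 c [ 0.5238 -0.052 ] r 0.0511 v [-0.0896 -0.1083]
tcp [ 0.5475 -0.0764  0.0302] v [-0.0778 -0.1403] hd 129.92859794410646 F [ 0.9  1.2 -0.3] 6.1333
```

View pics/s2.png

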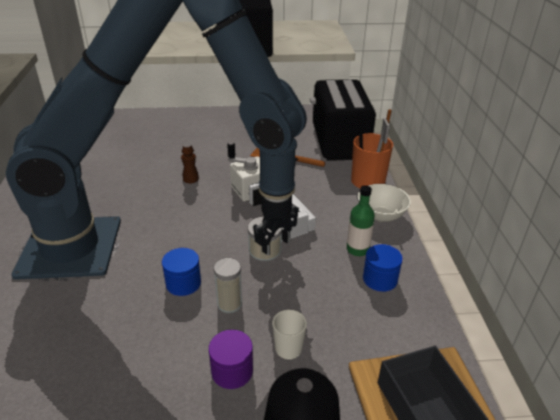

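```bash
cat >> h.py <<'E'
def rows(L):  # L: (jar x,y in vise, heading deg in vise, standoff)
    o=arm.get_obs();p0=o['tool_pos'];r0=R.from_quat(o['eef_rot']);out=[]
    for x,y,h,s in L:
        a=np.radians(h);q=v2w(x-s*np.cos(a),y-s*np.sin(a))
        sh=r0.inv().apply(np.array([*q,.03])-p0)/.8
        t=(r0.inv()*tilt(h+np.degrees(YAW))).as_rotvec()/(np.pi/2)
        out.append([[round(float(sh[0]),3),round(float(sh[1]),3),0],[0,0,round(float(t[2]),3)]])
    print(str(out))
E
python3 - <<'E'
from h import *
rows([(-.088,-.102+.010*i,106-2*i,.04) for i in range(1,11)]+[(-.088,0,86,.044)]*2)
a=[(-.088,0,86,.044),(-.088,0,86,.05)]+[(-.088,0,86-6*i,.05) for i in range(1,15)]+[(-.088,0,0,.05)]*3
rows(a)
E
```

```text
[[[0.012, 0.003, 0], [0, 0, 0.023]], [[0.024, 0.004, 0], [0, 0, 0.045]], [[0.036, 0.006, 0], [0, 0, 0.067]], [[0.048, 0.008, 0], [0, 0, 0.09]], [[0.06, 0.01, 0], [0, 0, 0.112]], [[0.073, 0.011, 0], [0, 0, 0.134]], [[0.085, 0.013, 0], [0, 0, 0.156]], [[0.098, 0.015, 0], [0, 0, 0.178]], [[0.11, 0.017, 0], [0, 0, 0.201]], [[0.123, 0.018, 0], [0, 0, 0.223]], [[0.12, 0.017, 0], [0, 0, 0.223]], [[0.12, 0.017, 0], [0, 0, 0.223]]]
[[[0.12, 0.017, 0], [0, 0, 0.223]], [[0.113, 0.015, 0], [0, 0, 0.223]], [[0.116, 0.009, 0], [0, 0, 0.29]], [[0.119, 0.003, 0], [0, 0, 0.356]], [[0.123, -0.002, 0], [0, 0, 0.423]], [[0.127, -0.007, 0], [0, 0, 0.49]], [[0.132, -0.012, 0], [0, 0, 0.556]], [[0.137, -0.016, 0], [0, 0, 0.623]], [[0.143, -0.019, 0], [0, 0, 0.69]], [[0.149, -0.022, 0], [0, 0, 0.756]], [[0.155, -0.024, 0], [0, 0, 0.823]], [[0.161, -0.025, 0], [0, 0, 0.89]], [[0.168, -0.026, 0], [0, 0, 0.956]], [[0.174, -0.026, 0], [0, 0, 1.023]], [[0.181, -0.026, 0], [0, 0, 1.09]], [[0.187, -0.024, 0], [0, 0, 1.156]], [[0.189, -0.024, 0], [0, 0, 1.178]], [[0.189, -0.024, 0], [0, 0, 1.178]], [[0.189, -0.024, 0], [0, 0, 1.178]]]
```

Call:
jog_arm(
  motion=[
    [[0.012,0.003,0],[0,0,0.023]],
    [[0.024,0.004,0],[0,0,0.045]],
    [[0.036,0.006,0],[0,0,0.067]],
    [[0.048,0.008,0],[0,0,0.09]],
    [[0.06,0.01,0],[0,0,0.112]],
    [[0.073,0.011,0],[0,0,0.134]],
    [[0.085,0.013,0],[0,0,0.156]],
    [[0.098,0.015,0],[0,0,0.178]],
    [[0.11,0.017,0],[0,0,0.2]],
    [[0.123,0.018,0],[0,0,0.223]],
    [[0.123,0.018,0],[0,0,0.223]],
    [[0.113,0.015,0],[0,0,0.223]],
    [[0.113,0.015,0],[0,0,0.223]],
  ],
)

```text
time: 7.27
tool_pos: [0.5002, -0.002, 0.0305]
eef_rot: [0.575, 0.818, -0.0, 0.0]
contact_force: [0.4, -0.4, 0.0]
width: 0.0615
gripper_force: 0.0
```

```bash
python3 - <<'E'
from h import *
jar(v2w(-.088,0))
a=[(-.088,0,86-6*i,.05) for i in range(1,15)]+[(-.088,0,0,.05)]*3
rows(a)
E
```

```text
scene 132 c [0.4844 0.0406] r 0.0525 v [-0.0881 -0.0077]
side 76 c [0.4844 0.042 ] r 0.0516 v [-0.0876 -0.0064]
wrist 90674 c [0.4849 0.0386] r 0.0539 v [-0.0885 -0.0097]
tcp [ 0.4997 -0.001   0.0304] v [-0.091  -0.0519] hd 109.7860714552232 F [-0.8  0.5  0.2] 7.4167
[[[0.003, -0.007, 0], [0, 0, 0.066]], [[0.004, -0.014, 0], [0, 0, 0.132]], [[0.005, -0.02, 0], [0, 0, 0.199]], [[0.008, -0.026, 0], [0, 0, 0.266]], [[0.011, -0.032, 0], [0, 0, 0.332]], [[0.014, -0.038, 0], [0, 0, 0.399]], [[0.018, -0.043, 0], [0, 0, 0.466]], [[0.023, -0.047, 0], [0, 0, 0.532]], [[0.028, -0.051, 0], [0, 0, 0.599]], [[0.034, -0.055, 0], [0, 0, 0.666]], [[0.039, -0.058, 0], [0, 0, 0.732]], [[0.046, -0.06, 0], [0, 0, 0.799]], [[0.052, -0.062, 0], [0, 0, 0.866]], [[0.058, -0.063, 0], [0, 0, 0.932]], [[0.061, -0.063, 0], [0, 0, 0.955]], [[0.061, -0.063, 0], [0, 0, 0.955]], [[0.061, -0.063, 0], [0, 0, 0.955]]]
```

Call:
jog_arm(
  motion=[
    [[0.003,-0.007,0],[0,0,0.066]],
    [[0.004,-0.014,0],[0,0,0.132]],
    [[0.005,-0.02,0],[0,0,0.199]],
    [[0.008,-0.026,0],[0,0,0.266]],
    [[0.011,-0.032,0],[0,0,0.332]],
    [[0.014,-0.038,0],[0,0,0.399]],
    [[0.018,-0.043,0],[0,0,0.466]],
    [[0.023,-0.047,0],[0,0,0.532]],
    [[0.028,-0.051,0],[0,0,0.599]],
    [[0.034,-0.055,0],[0,0,0.666]],
    [[0.039,-0.058,0],[0,0,0.732]],
    [[0.046,-0.06,0],[0,0,0.799]],
    [[0.052,-0.062,0],[0,0,0.866]],
    [[0.058,-0.063,0],[0,0,0.932]],
    [[0.061,-0.063,0],[0,0,0.955]],
    [[0.061,-0.063,0],[0,0,0.955]],
  ],
)

```text
time: 8.75
tool_pos: [0.4353, 0.0291, 0.0303]
eef_rot: [0.978, 0.206, -0.0, -0.0]
contact_force: [-0.0, -0.1, 0.4]
width: 0.0618
gripper_force: 0.0
```

```bash
python3 - <<'E'
from h import *
jar(v2w(-.088,0))
c=cap('scene');f=c['frame'];cv2.imwrite('pics/s3.png',cv2.resize(f[130:330,210:370],(480,600),interpolation=2))
rows([(-.088+.01*i,.003,0,.042) for i in range(0,11)])
E
```

```text
scene 580 c [0.4741 0.0447] r 0.0538 v [-0.0959  0.0002]
side 341 c [0.4742 0.0499] r 0.0508 v [-0.0937  0.0049]
wrist 91534 c [0.4729 0.0436] r 0.0536 v [-0.0975 -0.0003]
tcp [0.4357 0.0285 0.0305] v [-0.1376  0.0009] hd 23.980107934230254 F [ 0.1 -1.   1.3] 8.9
[[[0.01, -0.003, 0], [0, 0, 0.001]], [[0.022, -0.003, 0], [0, 0, 0.001]], [[0.035, -0.003, 0], [0, 0, 0.001]], [[0.047, -0.003, 0], [0, 0, 0.001]], [[0.06, -0.003, 0], [0, 0, 0.001]], [[0.072, -0.003, 0], [0, 0, 0.001]], [[0.085, -0.003, 0], [0, 0, 0.001]], [[0.097, -0.002, 0], [0, 0, 0.001]], [[0.11, -0.002, 0], [0, 0, 0.001]], [[0.122, -0.002, 0], [0, 0, 0.001]], [[0.135, -0.002, 0], [0, 0, 0.001]]]
```

View pics/s3.png

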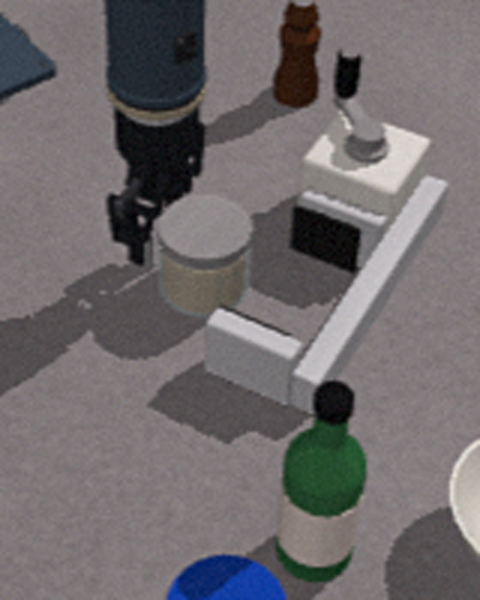

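Call:
jog_arm(
  motion=[
    [[0.01,-0.003,0],[0,0,0]],
    [[0.02,-0.003,0],[0,0,0]],
    [[0.03,-0.003,0],[0,0,0]],
    [[0.042,-0.003,0],[0,0,0]],
    [[0.054,-0.003,0],[0,0,0]],
    [[0.066,-0.003,0],[0,0,0]],
    [[0.078,-0.003,0],[0,0,0]],
    [[0.09,-0.003,0],[0,0,0]],
    [[0.1,-0.003,0],[0,0,0]],
    [[0.108,-0.003,0],[0,0,0]],
    [[0.115,-0.003,0],[0,0,0]],
    [[0.12,-0.003,0],[0,0,0]],
    [[0.122,-0.003,0],[0,0,0]],
    [[0.122,-0.003,0],[0,0,0]],
  ],
)

```text
time: 10.12
tool_pos: [0.5241, 0.0707, 0.0304]
eef_rot: [0.978, 0.207, -0.0, 0.0]
contact_force: [-2.0, -1.3, 2.9]
width: 0.0614
gripper_force: 2.2
```

```bash
python3 - <<'E'
from h import *
for n in('scene','side'):
    c=cap(n);P=cloud(c);f=c['frame'];q=v2w(0,0);m=(abs(P[...,2]-.08)<.004)&(np.hypot(P[...,0]-q[0],P[...,1]-q[1])<.075)&(f.max(2)>70);w=P[m]
    cc,r=cv2.minEnclosingCircle(w[:,:2].astype(np.float32));print(n,len(w),np.round(cc,4),r,w2v(*cc),w2v(*w[:,:2].mean(0)))
o=arm.get_obs();print(o['tool_pos'],w2v(*o['tool_pos'][:2]),o['contact_force'])
E
```

```text
scene 563 [0.5626 0.0869] 0.045928243547677994 [0.00206739 0.00299268] [0.00575764 0.00078222]
side 223 [0.5733 0.0865] 0.0450383722782135 [ 0.01172064 -0.00165678] [ 0.01836871 -0.00434892]
[0.5240973  0.07070354 0.03045601] [-0.03966701  0.00377394] [-1.69130619 -0.7931466   1.83370275]
```

Call:
jog_arm(
  motion=[
    [[-0.01,0,0],[0,0,0]],
    [[-0.03,0,0],[0,0,0]],
    [[-0.07,0,0],[0,0,0]],
    [[-0.1,0,0],[0,0,0]],
    [[-0.1,0,0],[0,0,0]],
    [[-0.1,0,-0.05],[0,0,0]],
    [[-0.1,0,-0.1],[0,0,0]],
    [[-0.1,0,-0.15],[0,0,0]],
    [[-0.1,0,-0.2],[0,0,0]],
    [[-0.1,0,-0.25],[0,0,0]],
    [[-0.1,0,-0.3],[0,0,0]],
    [[-0.1,0,-0.33],[0,0,0]],
    [[-0.1,0,-0.33],[0,0,0]],
    [[-0.1,0,-0.33],[0,0,0]],
  ],
)

```text
time: 11.38
tool_pos: [0.4514, 0.0385, 0.2954]
eef_rot: [0.978, 0.208, 0.002, -0.0]
contact_force: [0.1, 0.1, -0.5]
width: 0.0612
gripper_force: 0.0
```

```bash
python3 - <<'E'
from h import *
jar(v2w(0,0))
o=arm.get_obs();print(o['qpos'].round(2))
for h in(24,70,114):go([.437,.256,.26],h)
E
```

```text
scene 610 c [0.5646 0.088 ] r 0.0459 v [0.0044 0.0032]
side 475 c [0.5601 0.0871] r 0.0477 v [-0.0001  0.0042]
wrist 7660 c [0.5632 0.0881] r 0.0441 v [0.0031 0.0039]
tcp [0.45   0.0384 0.2935] v [-0.1205  0.0042] hd 23.892094210571262 F [0.3 0.1 0.2] 11.5333
[-1.08  0.43  1.31  1.91 -0.46  1.15 -0.75]
goal [0.437 0.256 0.26 ] 24 -> [0.0953, -0.2553, 0.042] [-0.0005, 0.0008, -0.0012] dist 0.22057593222793442
goal [0.437 0.256 0.26 ] 70 -> [0.0953, -0.2553, 0.042] [-0.0008, 0.0006, -0.5123] dist 0.22057593222793442
goal [0.437 0.256 0.26 ] 114 -> [0.0953, -0.2553, 0.042] [-0.001, 0.0002, -1.0012] dist 0.22057593222793442
```

Call:
jog_arm(
  motion=[
    [[0.095,-0.255,0.042],[0,0,-0.51]],
    [[0.095,-0.255,0.042],[0,0,-0.51]],
    [[0.095,-0.255,0.042],[0,0,-0.51]],
    [[0.095,-0.255,0.042],[0,0,-0.51]],
    [[0.095,-0.255,0.042],[0,0,-0.51]],
    [[0.095,-0.255,0.042],[0,0,-0.51]],
    [[0.095,-0.255,0.042],[0,0,-0.51]],
    [[0.095,-0.255,0.042],[0,0,-0.51]],
    [[0.095,-0.255,0.042],[0,0,-0.51]],
    [[0.095,-0.255,0.042],[0,0,-0.51]],
    [[0.095,-0.255,0.042],[0,0,-0.51]],
  ],
)

```text
time: 12.45
tool_pos: [0.4376, 0.2545, 0.2607]
eef_rot: [0.821, 0.571, -0.0, 0.0]
contact_force: [-1.2, 0.0, 0.1]
width: 0.0616
gripper_force: 0.0
```

```bash
python3 - <<'E'
from h import *
for n in('wrist','scene','side'):
    c=cap(n);P=cloud(c);m=(abs(P[...,2]-.161)<.004)&(np.hypot(P[...,0]-.437,P[...,1]-.256)<.025);w=P[m];print(n,len(w),cv2.minEnclosingCircle(w[:,:2].astype(np.float32)) if len(w)>5 else '',np.array(np.where(m)).mean(1))
o=arm.get_obs();print(o['qpos'].round(2),o['tool_pos'])
go([.437,.256,.119],70)
E
```

```text
wrist 330 ((0.43752312660217285, 0.2563207745552063), 0.011737058870494366) [202.63030303 282.07272727]
scene 13 ((0.4395655691623688, 0.2539936602115631), 0.011363528668880463) [148.92307692 326.15384615]
side 13 ((0.4381408095359802, 0.25215092301368713), 0.011467761360108852) [144.15384615 230.69230769]
[-1.3   0.46  1.03  1.85 -0.44  1.08 -0.46] [0.43763859 0.25491587 0.26092398]
goal [0.437 0.256 0.119] 70 -> [0.001, -0.0012, 0.1774] [0.0, -0.0, -0.0034] dist 0.14192955318764727
```

Wrist view confirms the knob. Descending and gripping.

Call:
jog_arm(
  motion=[
    [[0.001,-0.001,0.04],[0,0,0]],
    [[0.001,-0.001,0.08],[0,0,0]],
    [[0.001,-0.001,0.12],[0,0,0]],
    [[0.001,-0.001,0.15],[0,0,0]],
    [[0.001,-0.001,0.17],[0,0,0]],
    [[0.001,-0.001,0.177],[0,0,0]],
    [[0.001,-0.001,0.177],[0,0,0]],
    [[0.001,-0.001,0.177],[0,0,0]],
  ],
)

```text
time: 13.27
tool_pos: [0.4376, 0.2563, 0.1199]
eef_rot: [0.82, 0.572, 0.0, 0.0]
contact_force: [0.2, -0.0, 0.9]
width: 0.0618
gripper_force: 0.0
```

Call:
jog_arm(
  motion=[
    [[0,0,0],[0,0,0]],
    [[0,0,0],[0,0,0]],
    [[0,0,0],[0,0,0]],
    [[0,0,0],[0,0,0]],
    [[0,0,0],[0,0,0]],
    [[0,0,0],[0,0,0]],
    [[0,0,0],[0,0,0]],
    [[0,0,0],[0,0,0]],
  ],
  claw=0.1,
)

```text
time: 13.93
tool_pos: [0.4374, 0.2567, 0.1202]
eef_rot: [0.82, 0.572, 0.001, -0.0]
contact_force: [-1.7, 0.3, 7.4]
width: 0.0228
gripper_force: 58.3
```

```bash
cat >> h.py <<'E'
AX=v2w(0,.167)
def ang():
    o=arm.get_obs();d=o['tool_pos'][:2]-AX;c,s=np.cos(YAW),np.sin(YAW);x=c*d[0]+s*d[1];y=-s*d[0]+c*d[1]
    return np.arctan2(y,-x),np.hypot(x,y),o
def crank(degs,step,n,ax=AX,r=.06):
    # rows stepping the knob clockwise along the circle from the present angle
    o=arm.get_obs();p0=o['tool_pos'][:2];r0=R.from_quat(o['eef_rot']);d=p0-ax;t0=np.arctan2(d[1],d[0]);out=[]
    for i in range(1,n+1):
        t=t0-np.radians(min(step*i,degs));q=ax+r*np.array([np.cos(t),np.sin(t)])
        sh=r0.inv().apply([*(q-p0),0])/.8;out.append([[round(float(sh[0]),3),round(float(sh[1]),3),0],[0,0,0]])
    print(str(out))
E
python3 - <<'E'
from h import *
a=ang();print(a[:2],AX,a[2]['contact_force'],a[2]['width'],a[2]['gripper_force'],a[2]['tool_pos'])
crank(60,8,9)
E
```

```text
(np.float64(0.7653706178612233), np.float64(0.06059727141719186)) [0.49433812 0.23602325] [-1.70393132  0.26433425  7.42301993] 0.02283905368946965 58.31147952005267 [0.43739127 0.25673762 0.12016734]
[[[0.01, 0.001, 0], [0, 0, 0]], [[0.021, 0.004, 0], [0, 0, 0]], [[0.031, 0.007, 0], [0, 0, 0]], [[0.04, 0.012, 0], [0, 0, 0]], [[0.048, 0.018, 0], [0, 0, 0]], [[0.056, 0.025, 0], [0, 0, 0]], [[0.062, 0.034, 0], [0, 0, 0]], [[0.065, 0.038, 0], [0, 0, 0]], [[0.065, 0.038, 0], [0, 0, 0]]]
```

Call:
jog_arm(
  motion=[
    [[0.01,0.001,0],[0,0,0]],
    [[0.021,0.004,0],[0,0,0]],
    [[0.031,0.007,0],[0,0,0]],
    [[0.04,0.012,0],[0,0,0]],
    [[0.048,0.018,0],[0,0,0]],
    [[0.056,0.025,0],[0,0,0]],
    [[0.062,0.034,0],[0,0,0]],
    [[0.065,0.038,0],[0,0,0]],
    [[0.065,0.038,0],[0,0,0]],
  ],
)

```text
time: 14.68
tool_pos: [0.4844, 0.2962, 0.1202]
eef_rot: [0.82, 0.572, 0.001, -0.001]
contact_force: [0.7, 3.1, 6.6]
width: 0.0225
gripper_force: 58.5
```

```bash
python3 - <<'E'
from h import *
a=ang();print(a[:2],a[2]['contact_force'],a[2]['width'],a[2]['gripper_force'],a[2]['tool_pos'],a[2]['qpos'].round(2))
crank(150,8,20)
E
```

```text
(np.float64(1.8231314533372482), np.float64(0.06104269107521812)) [0.65675993 3.13543001 6.60458855] 0.02248142536181982 58.51801293902099 [0.48436201 0.29624524 0.12023477] [-1.13  0.69  0.82  1.88 -0.66  0.87 -0.32]
[[[0.003, 0.01, 0], [0, 0, 0]], [[0.007, 0.02, 0], [0, 0, 0]], [[0.008, 0.03, 0], [0, 0, 0]], [[0.009, 0.041, 0], [0, 0, 0]], [[0.007, 0.051, 0], [0, 0, 0]], [[0.005, 0.061, 0], [0, 0, 0]], [[0.001, 0.071, 0], [0, 0, 0]], [[-0.005, 0.08, 0], [0, 0, 0]], [[-0.011, 0.088, 0], [0, 0, 0]], [[-0.019, 0.095, 0], [0, 0, 0]], [[-0.027, 0.102, 0], [0, 0, 0]], [[-0.036, 0.106, 0], [0, 0, 0]], [[-0.046, 0.11, 0], [0, 0, 0]], [[-0.057, 0.112, 0], [0, 0, 0]], [[-0.067, 0.113, 0], [0, 0, 0]], [[-0.077, 0.112, 0], [0, 0, 0]], [[-0.088, 0.11, 0], [0, 0, 0]], [[-0.097, 0.106, 0], [0, 0, 0]], [[-0.104, 0.102, 0], [0, 0, 0]], [[-0.104, 0.102, 0], [0, 0, 0]]]
```

Low forces, turning well; continue.

Call:
jog_arm(
  motion=[
    [[0.003,0.01,0],[0,0,0]],
    [[0.007,0.02,0],[0,0,0]],
    [[0.008,0.03,0],[0,0,0]],
    [[0.009,0.041,0],[0,0,0]],
    [[0.007,0.051,0],[0,0,0]],
    [[0.005,0.061,0],[0,0,0]],
    [[0.001,0.071,0],[0,0,0]],
    [[-0.005,0.08,0],[0,0,0]],
    [[-0.011,0.088,0],[0,0,0]],
    [[-0.019,0.095,0],[0,0,0]],
    [[-0.027,0.102,0],[0,0,0]],
    [[-0.036,0.106,0],[0,0,0]],
    [[-0.046,0.11,0],[0,0,0]],
    [[-0.057,0.112,0],[0,0,0]],
    [[-0.067,0.113,0],[0,0,0]],
    [[-0.077,0.112,0],[0,0,0]],
    [[-0.088,0.11,0],[0,0,0]],
    [[-0.097,0.106,0],[0,0,0]],
    [[-0.104,0.102,0],[0,0,0]],
    [[-0.104,0.102,0],[0,0,0]],
  ],
)

```text
time: 16.35
tool_pos: [0.5302, 0.189, 0.1201]
eef_rot: [0.82, 0.572, 0.0, -0.001]
contact_force: [-4.3, 1.5, 9.7]
width: 0.0229
gripper_force: 59.1
```

```bash
python3 - <<'E'
from h import *
a=ang();print(a[:2],a[2]['contact_force'],a[2]['width'],a[2]['gripper_force'],a[2]['tool_pos'],a[2]['qpos'].round(2))
crank(190,10,20)
E
```

```text
(np.float64(-1.8059711635341658), np.float64(0.059165505701319045)) [-4.25989469  1.53484149  9.72147853] 0.022861975914407574 59.127309238538146 [0.53022312 0.18898259 0.12008111] [-0.91  0.68  0.8   1.89 -0.64  0.85 -0.13]
[[[-0.011, -0.007, 0], [0, 0, 0]], [[-0.02, -0.017, 0], [0, 0, 0]], [[-0.027, -0.028, 0], [0, 0, 0]], [[-0.032, -0.04, 0], [0, 0, 0]], [[-0.035, -0.053, 0], [0, 0, 0]], [[-0.035, -0.066, 0], [0, 0, 0]], [[-0.034, -0.079, 0], [0, 0, 0]], [[-0.03, -0.091, 0], [0, 0, 0]], [[-0.024, -0.103, 0], [0, 0, 0]], [[-0.016, -0.113, 0], [0, 0, 0]], [[-0.006, -0.122, 0], [0, 0, 0]], [[0.005, -0.129, 0], [0, 0, 0]], [[0.017, -0.134, 0], [0, 0, 0]], [[0.03, -0.137, 0], [0, 0, 0]], [[0.043, -0.137, 0], [0, 0, 0]], [[0.056, -0.136, 0], [0, 0, 0]], [[0.068, -0.132, 0], [0, 0, 0]], [[0.08, -0.126, 0], [0, 0, 0]], [[0.09, -0.118, 0], [0, 0, 0]], [[0.09, -0.118, 0], [0, 0, 0]]]
```

Call:
jog_arm(
  motion=[
    [[-0.011,-0.007,0],[0,0,0]],
    [[-0.02,-0.017,0],[0,0,0]],
    [[-0.027,-0.028,0],[0,0,0]],
    [[-0.032,-0.04,0],[0,0,0]],
    [[-0.035,-0.053,0],[0,0,0]],
    [[-0.035,-0.066,0],[0,0,0]],
    [[-0.034,-0.079,0],[0,0,0]],
    [[-0.03,-0.091,0],[0,0,0]],
    [[-0.024,-0.103,0],[0,0,0]],
    [[-0.016,-0.113,0],[0,0,0]],
    [[-0.006,-0.122,0],[0,0,0]],
    [[0.005,-0.129,0],[0,0,0]],
    [[0.017,-0.134,0],[0,0,0]],
    [[0.03,-0.137,0],[0,0,0]],
    [[0.043,-0.137,0],[0,0,0]],
    [[0.056,-0.136,0],[0,0,0]],
    [[0.068,-0.132,0],[0,0,0]],
    [[0.08,-0.126,0],[0,0,0]],
    [[0.09,-0.118,0],[0,0,0]],
    [[0.09,-0.118,0],[0,0,0]],
  ],
)

```text
time: 18.02
tool_pos: [0.4681, 0.291, 0.1201]
eef_rot: [0.82, 0.573, 0.001, -0.001]
contact_force: [-1.2, 8.2, 12.0]
width: 0.0227
gripper_force: 59.9
```

```bash
python3 - <<'E'
from h import *
a=ang();print(a[:2],a[2]['contact_force'],a[2]['width'],a[2]['gripper_force'],a[2]['tool_pos'],a[2]['qpos'].round(2))
jar(v2w(0,-.01),('side','scene'))
crank(95,8,15)
E
```

```text
(np.float64(1.5416884244814146), np.float64(0.060955311314358857)) [-1.23003144  8.24834777 12.00270937] 0.022696783133620068 59.91334352642298 [0.46806599 0.29102621 0.12007806] [-1.15  0.67  0.83  1.92 -0.66  0.84 -0.31]
side 490 c [0.5657 0.0778] r 0.047 v [ 0.0012 -0.0066]
scene 619 c [0.5684 0.0764] r 0.0456 v [ 0.0032 -0.0089]
tcp [0.4679 0.291  0.1201] v [-0.0019  0.2279] hd 69.87790160904328 F [0.2 7.1 9.9] 18.1167
[[[0.006, 0.009, 0], [0, 0, 0]], [[0.012, 0.017, 0], [0, 0, 0]], [[0.017, 0.027, 0], [0, 0, 0]], [[0.02, 0.037, 0], [0, 0, 0]], [[0.021, 0.047, 0], [0, 0, 0]], [[0.022, 0.058, 0], [0, 0, 0]], [[0.021, 0.068, 0], [0, 0, 0]], [[0.018, 0.078, 0], [0, 0, 0]], [[0.014, 0.088, 0], [0, 0, 0]], [[0.009, 0.097, 0], [0, 0, 0]], [[0.002, 0.105, 0], [0, 0, 0]], [[-0.004, 0.111, 0], [0, 0, 0]], [[-0.004, 0.111, 0], [0, 0, 0]], [[-0.004, 0.111, 0], [0, 0, 0]], [[-0.004, 0.111, 0], [0, 0, 0]]]
```

Call:
jog_arm(
  motion=[
    [[0.006,0.009,0],[0,0,0]],
    [[0.012,0.017,0],[0,0,0]],
    [[0.017,0.027,0],[0,0,0]],
    [[0.02,0.037,0],[0,0,0]],
    [[0.021,0.047,0],[0,0,0]],
    [[0.022,0.058,0],[0,0,0]],
    [[0.021,0.068,0],[0,0,0]],
    [[0.018,0.078,0],[0,0,0]],
    [[0.014,0.088,0],[0,0,0]],
    [[0.009,0.097,0],[0,0,0]],
    [[0.002,0.105,0],[0,0,0]],
    [[-0.004,0.111,0],[0,0,0]],
    [[-0.004,0.111,0],[0,0,0]],
  ],
)

```text
time: 19.2
tool_pos: [0.5514, 0.2546, 0.1203]
eef_rot: [0.821, 0.572, 0.001, 0.0]
contact_force: [5.7, 0.9, 4.8]
width: 0.0221
gripper_force: 59.1
```

```bash
python3 - <<'E'
from h import *
a=ang();print(a[0]+2*np.pi,a[1],a[2]['contact_force'],a[2]['gripper_force'],a[2]['tool_pos'])
jar(v2w(0,-.02),('side','scene'))
t=a[0]%(2*np.pi)+2*np.pi;crank(np.degrees(10.4-t),6,12)
E
```

```text
3.243454104488497 0.06002144757683721 [5.70980161 0.85913595 4.82717406] 59.08919395878911 [0.55141301 0.25459826 0.12031013]
side 495 c [0.5701 0.0677] r 0.0474 v [ 0.0012 -0.0176]
scene 630 c [0.5725 0.0659] r 0.0455 v [ 0.0026 -0.0201]
tcp [0.5514 0.2546 0.1203] v [0.0597 0.1609] hd 69.7348946451742 F [5.3 0.1 5.9] 19.3
[[[-0.006, 0.005, 0], [0, 0, 0]], [[-0.013, 0.008, 0], [0, 0, 0]], [[-0.02, 0.011, 0], [0, 0, 0]], [[-0.028, 0.014, 0], [0, 0, 0]], [[-0.036, 0.015, 0], [0, 0, 0]], [[-0.043, 0.016, 0], [0, 0, 0]], [[-0.051, 0.016, 0], [0, 0, 0]], [[-0.059, 0.015, 0], [0, 0, 0]], [[-0.062, 0.015, 0], [0, 0, 0]], [[-0.062, 0.015, 0], [0, 0, 0]], [[-0.062, 0.015, 0], [0, 0, 0]], [[-0.062, 0.015, 0], [0, 0, 0]]]
```

Call:
jog_arm(
  motion=[
    [[-0.006,0.005,0],[0,0,0]],
    [[-0.013,0.008,0],[0,0,0]],
    [[-0.02,0.011,0],[0,0,0]],
    [[-0.028,0.014,0],[0,0,0]],
    [[-0.036,0.015,0],[0,0,0]],
    [[-0.043,0.016,0],[0,0,0]],
    [[-0.051,0.016,0],[0,0,0]],
    [[-0.059,0.015,0],[0,0,0]],
    [[-0.062,0.015,0],[0,0,0]],
    [[-0.062,0.015,0],[0,0,0]],
    [[-0.062,0.015,0],[0,0,0]],
  ],
)

```text
time: 20.22
tool_pos: [0.5443, 0.2042, 0.1201]
eef_rot: [0.82, 0.572, 0.001, 0.0]
contact_force: [1.7, 0.3, 8.4]
width: 0.0226
gripper_force: 59.5
```

```bash
python3 - <<'E'
from h import *
a=ang();print(a[0]%(2*np.pi)+2*np.pi,a[1],a[2]['contact_force'],a[2]['gripper_force'],a[2]['tool_pos'])
jar(v2w(0,-.02),('side','scene'))
E
```

```text
10.407525906807113 0.05925976870941423 [1.7305615  0.29148265 8.3645219 ] 59.519713651388884 [0.54434861 0.2042322  0.1201432 ]
side 495 c [0.5718 0.064 ] r 0.0459 v [ 0.0012 -0.0217]
scene 631 c [0.574  0.0632] r 0.0448 v [ 0.0029 -0.0233]
tcp [0.5443 0.2043 0.1201] v [0.0329 0.1177] hd 69.77130167210544 F [ 1.   1.1 10. ] 20.3167
```

Call:
jog_arm(
  motion=[
    [[0,0,0],[0,0,0]],
    [[0,0,0],[0,0,0]],
    [[0,0,0],[0,0,0]],
    [[0,0,0],[0,0,0]],
    [[0,0,0],[0,0,0]],
    [[0,0,-0.02],[0,0,0]],
    [[0,0,-0.06],[0,0,0]],
    [[0,0,-0.1],[0,0,0]],
    [[0,0,-0.15],[0,0,0]],
    [[0,0,-0.2],[0,0,0]],
    [[0,0,-0.2],[0,0,0]],
    [[0,0,-0.2],[0,0,0]],
  ],
  claw=0.65,
)

```text
time: 21.32
tool_pos: [0.5449, 0.2041, 0.2814]
eef_rot: [0.82, 0.572, 0.002, 0.0]
contact_force: [-0.3, 0.5, -1.0]
width: 0.0557
gripper_force: 0.0
```

```bash
python3 - <<'E'
from h import *
jar(v2w(0,-.02))
for n in('scene','side','wrist'):
    c=cap(n);P=cloud(c);m=(abs(P[...,2]-.161)<.004)&(np.hypot(P[...,0]-.544,P[...,1]-.204)<.03);w=P[m]
    if len(w)>5:
        k=np.array(cv2.minEnclosingCircle(w[:,:2].astype(np.float32))[0]);v=w2v(*k);print(n,k,'angle',np.arctan2(v[1]-.167,-v[0])%(2*np.pi)+2*np.pi)
    if n=='scene':cv2.imwrite('pics/end.png',c['frame'])
E
```

```text
scene 633 c [0.5737 0.0659] r 0.0463 v [ 0.0037 -0.0207]
side 500 c [0.5716 0.0643] r 0.0465 v [ 0.0012 -0.0213]
wrist 2468 c [0.5723 0.0665] r 0.0443 v [ 0.0027 -0.0196]
tcp [0.5432 0.2044 0.2781] v [0.0319 0.1183] hd 69.7914572989608 F [ 0.3 -0.1  0.3] 21.4667
scene [0.54728115 0.20006637] angle 10.437881247342368
side [0.54335672 0.19770421] angle 10.504775622563677
wrist [0.54445177 0.20400815] angle 10.409774900573083
```

View pics/end.png

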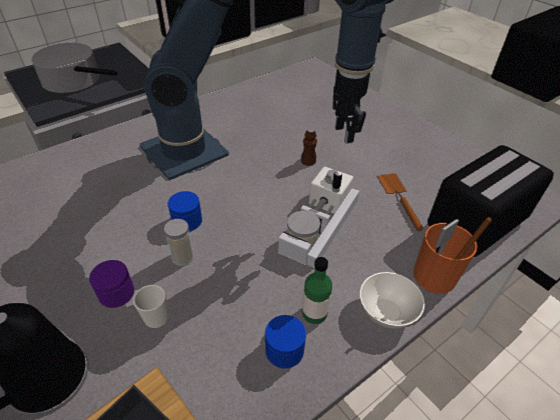

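The jar at (304,224) stands between the jaws. The gripper is clear of everything and the bystanders haven't moved. Handing in now.

```bash
python3 -c "
from rig import arm;print(arm.close_job())"
```

```text
the job is handed in; nothing more can be done
None
```

I handed the job in at about 21.5 s; no verdict came back. The squat jar stands upright about 3 mm from the jaws' midpoint and against the fixed jaw, held by a pad squeeze of about 4 mm (roughly 13 N, worked out from the crank angle), with the gripper clear of everything.

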